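# Reset and clamp the stop of a chisel-grinding gauge

## Task

The grinding gauge has to be set for the next batch of chisels: loosen the red clamp knob on its sliding stop, slide the stop along the rail until its yellow pointer stands over the green patch of the scale, and tighten the knob again so that the stop is firmly clamped there. The knob is plastic: hold it gently, and leave the things lying around alone.

Things in the scene. Friction and masses are not known exactly. Their poses are not given: they have to be found in the camera images.
- gauge: green base plate 130 x 340 x 12 mm fixed to the bench, a steel rail (30 mm wide, 300 long, top 30 mm above the bench) along its middle, a white scale strip beside it. Origin: centre of its underside, on the bench. y axis: along the rail; x axis: across it, to the scale's side. Dark end blocks 44 mm high. At yaw 0 the rail runs left-right before the robot.
- stop (a joint): place of the grey sliding stop along the gauge's y axis in m: 0 mid-rail, limits -0.115 and 0.115. A block 52 mm across the rail by 50 mm along it, top 58 mm above the bench, about 0.4 kg. Clamp loose: slides with about 2 N of friction, stays where left. Clamped tight: holds about 30 N.
- knob (a joint): turn of the red clamp knob in rad, 0 to 1.5 (a stop at each end), growing clockwise from above. 0: fully loose, its bar lies across the rail (along the gauge's x). 1.5: fully tight, bar nearly along the rail. Starts at 1.25 to 1.45. Fully free below 0.3, grips ever harder above; counts as firmly clamped above 1.1. Turning takes 0.15 to 0.3 N m; it stays where left.
- knob_grip (a point): grip point on the knob's vertical axis, over the stop's centre (mid-rail), 88 mm above the bench. The knob: a red plastic disc 42 mm across (top at 71 mm) carrying an upright bar 44 mm long, 12 mm thick, from 71 to 101 mm above the bench, white line on top. x axis: along the bar, turns with it; pinch along y. Over 70 N a finger breaks it; grip with 20 to 40.
- pointer (a point): tip of the yellow pointer (4 mm wide at its end) that moves with the stop: 50 mm from the rail's middle on the gauge's +x side, 18 mm above the bench, level along the rail with the knob's axis. It passes just over the scale and the patches.
- green_mark: the green patch on the scale: 38 mm across the rail by 20 mm along it, 2 mm thick, lying flat and fixed. Origin: centre of its underside, same axes as the gauge. The pointer's tip must stand over it (within 10 mm of its centre along the rail).
- red_mark: a red patch of the same size elsewhere on the scale: not the target. Which end of the scale is green varies.
- spare_wheel: a spare grey grinding wheel lying flat on the bench beyond the gauge, 150 mm across, 20 mm thick. Leave alone. Origin: centre of its underside.
- tin: a low round tin with a white lid and blue sides, 76 mm across and 55 mm tall, standing beyond the gauge. Leave alone. Origin: centre of its underside.
- chisel: a chisel, 250 mm long, 26 mm high, lying along its x axis on the robot's side of the gauge. Leave alone. Origin: under its middle, on the bench.

How it is judged:
On the way, in this order (a step that is already met when the one before it is completed fails the run):
1. the clamp knob is loosened (below 0.75 rad) (value of joint knob below 0.75 rad), for 0.1 s.
2. the pointer's tip stands over the green patch (within 10 mm of its centre along the rail) with the clamp still loose (value of joint knob below 0.9 rad and y of pointer in the frame of green_mark between -0.01 and 0.01 m), for 0.1 s.
3. the knob is tightened again (above 1.1 rad) (value of joint knob above 1.1 rad), for 0.2 s.
At the end, for the whole second after the job is handed in: the pointer's tip stands over the green patch (within 10 mm of its centre along the rail), the knob is turned tight (above 1.1 rad), and the stop is at rest (y of pointer in the frame of green_mark between -0.01 and 0.01 m and value of joint knob above 1.1 rad and velocity of joint stop between -0.005 and 0.005 m/s); the robot touches nothing.
It fails at once if the knob is squeezed with more than 70 N a finger (140 N summed over both) (contact force between the fingers and knob above 140 N).
It fails at once if the spare wheel is moved by more than 20 mm (distance of spare_wheel from where it was at the start of the episode above 0.02 m).
It fails at once if the tin is moved by more than 20 mm (distance of tin from where it was at the start of the episode above 0.02 m).
It fails at once if the chisel is moved by more than 20 mm (distance of chisel from where it was at the start of the episode above 0.02 m).
It also fails if it takes over 38 s, if anything falls off the work surface, if the arm or the gripper's body presses on something with over 40 N, if the wrist force passes 120 N, or if a joint passes its speed limit or range.

## Robot

A 6-joint arm with a two-finger parallel gripper is mounted at the origin on the work surface. World frame = base frame: x ahead of the robot, y to its left, z up, the work surface at z = 0. Lengths are in m, angles in rad, forces in N, time in s.
With the tool pointing down it reaches from about 0.375 to 0.975 m from the base axis. Payload 3.8 kg.
Tool frame: the origin (TCP) lies at the very end of the fingers, on their centre line; the grasp point (between the pads) lies 19 mm behind it; z points along the fingers, y is the line along which they close (so a half turn about z gives the same grasp; the last joint's range is limited). The gripper opens to 85 mm and grips with 20 to 120 N. Pads are 22 mm wide; open, the fingers measure 114 mm over their backs; the gripper's body (76 mm by 85 mm) begins 54 mm behind the grasp point. The pads swing forward as they close: fully open they stand 13 mm farther back than shut.
Start: joints at [-1.309, 0.264, 1.604, -0, 1.274, -0.037], TCP at [0.199, -0.645, 0.231] pointing down, gripper open.
Joint ranges: [-2.63, 2.63], [-0.94, 2.18], [0.31, 2.57], [-1.31, 4.45], [0, 2.66], [-2.55, 2.55]. Speed limits (rad/s): [2.57, 2.57, 3.14, 3.14, 3.14, 3.14].

## Interface

Orientations are given as a rotation vector (axis times angle).
In Python, from workcell import bot, vision gives the robot as it stands. The module is installed in compiled form; this text tells all that it offers.
- The arm moves only by the tool play_rows, never from a script. Its argument "moves" is a list that holds one entry, the list of rows, each a list of 7 numbers: the turn, a rotation vector about the tool's x, y, z as a fraction of full scale, then the shift along the tool's x, y, z as a fraction of full scale, then the finger opening in mm, from 0 to 85.4. In form: [[[ax, ay, az, x, y, z, jaw], ...]]. A call has 1 to 5 rows; each row shifts and turns the commanded pose from where the row before left it, along the tool's axes as they then stand; what a row does not reach is not made up. Full scale, the value 1, is 0.1 m for a shift and 0.5 rad for a turn. A row lasts 1/12 s, in which the tool goes at most 41.7 mm and 7.16 degrees, less where a joint would pass 70% of its speed; a pose out of reach is approached as far as the arm can. A call with a number of a shift or a turn outside -1 to 1 is refused whole. A call with a gripper value outside its range is refused whole. The fingers move at their own pace and stop on an object; "newtons" is the grip in N (left out, the last holds). Time passes only in rows, so rows that do not move let the fingers close. It gives the time, the measured TCP pose, the force, the opening and the grip force at its end, in the units of the state.
- bot.read_state(): the state, without advancing time (a new reading comes with each control period).
- vision.read_camera(name): name is "side" or "top" or "wrist"; returns a dict with "image" (420x560x3 uint8, red, green, blue), "depth" (420x560 float32, m along the optical axis (not along the pixel's ray), 0 where there is no reading), "K" (3x3 intrinsics, pixels), "R" (3x3) and "t" (3): a world point X has camera coordinates R X + t. Camera axes: x right, y down, z forward; pixel columns grow to the right and rows downward; lengths in m; the calibration is good to about 2 mm. The wrist camera is an equidistant fisheye: a pixel r from the principal point sees the ray r / f radians off the axis. A picture is of the moment at which its call begins.
- bot.finish_job(): hands the job in; it is judged then, once.
The state is a dict: "time": time; "q": joint angles; "joint_vel": joint speeds; "joint_torque": joint torques, N m; "tool_pos": TCP position; "tcp_rot": TCP orientation; "wrist_force": force on the tool from outside, world axes, zero at the start; "torque": the same for the moment, N m; "width": opening from 0.0 (shut) to 1.0 (fully open); "grip_force": force on a finger pad.
Only numpy, scipy, OpenCV 4.12 (cv2) and the standard library are available. Lean on these libraries where they do the work, as an engineer would, in place of code of your own. Each camera call takes 0.05 s, during which the arm holds its last target. There are 200 camera calls.

## Working session

There is one attempt and no reset: what is moved stays moved. The work goes in short steps, Python scripts to look and compute and a tool call to move; the robot and the scene stay as the last step left them, time stands still between calls to the robot, and variables do not carry over. Pictures are saved under pics/ and viewed, at most 10 in all, crops included, and the job is handed in when it is done.

Besides the shell and the picture viewer there is one more tool, called after "Request:" by a JSON object that holds its "fn" and its "kwargs", one argument or row to a line. play_rows: Moves the arm, as the interface text tells. Its arguments: {"type":"object","properties":{"moves":{"type":"array","items":{"type":"array","items":{"type":"array","items":{"type":"number"}}}},"newtons":{"type":"number"}},"required":["moves"]}

```bash
mkdir -p pics; python3 - <<'E'
from workcell import bot, vision
import cv2,numpy as np
c=vision.read_camera("top"); s=vision.read_camera("side")
np.savez("top.npz",**c)
np.savez("side.npz",**s)
cv2.imwrite("pics/top.png",c["image"][:,:,::-1]); 
print(c["K"],c["R"],c["t"]); print(bot.read_state())
E
```

```text
[[447.79627013   0.         283.12855848]
 [  0.         447.79627013 219.95797831]
 [  0.           0.           1.        ]] [[ 0.02595831 -0.9995003  -0.01803659]
 [-0.98099391 -0.02199871 -0.19278748]
 [ 0.19229436  0.02269822 -0.98107475]] [-1.15544676e-04  6.39094163e-01  8.12861954e-01]
{'time': 0.1, 'q': array([-1.30889488e+00,  2.64689053e-01,  1.60523684e+00,  1.55131424e-05,
        1.27368721e+00, -3.68740973e-02]), 'joint_vel': array([ 0.00070979, -0.00041847, -0.00261878, -0.00187903,  0.00054869,
       -0.00132364]), 'joint_torque': array([ 7.57853759e-04, -5.16706502e+01, -3.68590736e+01,  7.92141094e-06,
        6.24322041e-03,  9.96081127e-06]), 'tool_pos': array([ 0.19853678, -0.64445749,  0.23007926]), 'tcp_rot': array([-3.10461688e+00, -4.67265749e-01,  3.32975249e-04]), 'wrist_force': array([ 0.18983241,  0.03131238, -0.4258966 ]), 'torque': array([ 0.03052155, -0.00440639, -0.03772088]), 'grip_force': 0.0, 'width': 0.997712938401732}
```

View pics/top.png

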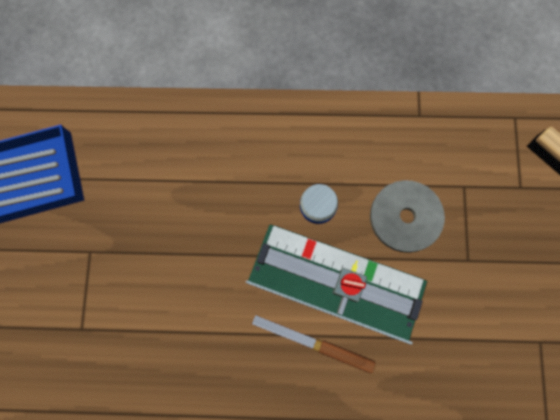

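The top view shows the gauge with its scale on the far side. Red patch at (309,249), green patch (371,271), yellow pointer (354,266), knob (352,284), tin (319,203), chisel running from (255,320) to (373,367).

```bash
cat >m.py <<'E'
import numpy as np,cv2
from workcell import bot,vision
def ray(c,u,v,z):
    K=c["K"];R=c["R"];t=c["t"]
    d=R.T@np.array([(u-K[0,2])/K[0,0],(v-K[1,2])/K[1,1],1]);o=-R.T@t
    return o+d*(z-o[2])/d[2]
def seg(c,lo,hi,box,zr=None):
    h=cv2.cvtColor(c["image"],cv2.COLOR_RGB2HSV);m=cv2.inRange(h,lo,hi)
    k=np.zeros_like(m);k[box[1]:box[3],box[0]:box[2]]=1;m=m*k
    v,u=np.nonzero(m);return u,v
E
python3 - <<'E'
from m import *
c=np.load("top.npz")
def P(n,lo,hi,box,z):
    u,v=seg(c,lo,hi,box); p=np.array([ray(c,a,b,z)[:2] for a,b in zip(u,v)])
    mn=p.mean(0); (ce,wh,an)=cv2.minAreaRect((p*1000).astype(np.float32))
    print(n,len(u),mn.round(4),np.round(ce,1),np.round(wh,1),an,np.median(c["depth"][v,u])); return p
g=P("green",(50,150,60),(75,255,255),(362,258,382,284),.014)
r=P("red",(0,150,80),(8,255,255),(298,236,322,262),.014)
k=P("knob",(0,130,80),(8,255,255),(335,268,370,300),.075)
y=P("yel",(22,120,120),(35,255,255),(345,258,362,275),.018)
w=P("white",(0,0,190),(180,50,255),(262,225,430,302),.013)
d=r.mean(0)-g.mean(0);print("rail yaw from marks",np.arctan2(-d[0],d[1]))
o=cv2.resize(c["image"][210:350,235:440],None,fx=3.8,fy=3.8,interpolation=cv2.INTER_CUBIC)
cv2.imwrite("pics/crop.png",o[:,:,::-1])
for q in [(352,284),(371,271),(309,249),(319,203)]: print(q,c["depth"][q[1],q[0]])
E
```

```text
green 89 [ 0.5495 -0.1611] [ 548.5 -160.6] [12.6 30.8] 72.67961120605469 0.90052843
red 138 [ 0.5908 -0.037 ] [591.3 -37. ] [15.4 37. ] 72.51739501953125 0.9114284
knob 323 [ 0.5175 -0.1153] [ 518.  -115.3] [38.9 38.7] 45.302833557128906 0.8376479
yel 24 [ 0.5536 -0.1283] [ 554.1 -128.6] [ 6.9 13.5] 71.5423583984375 0.8936143
white 2058 [ 0.5666 -0.111 ] [ 566.3 -108.5] [315.1  36.3] 71.21485137939453 0.907593
rail yaw from marks -0.3214427371705078
(352, 284) 0.8095879
(371, 271) 0.9009621
(309, 249) 0.9114385
(319, 203) 0.890749
```

View pics/crop.png

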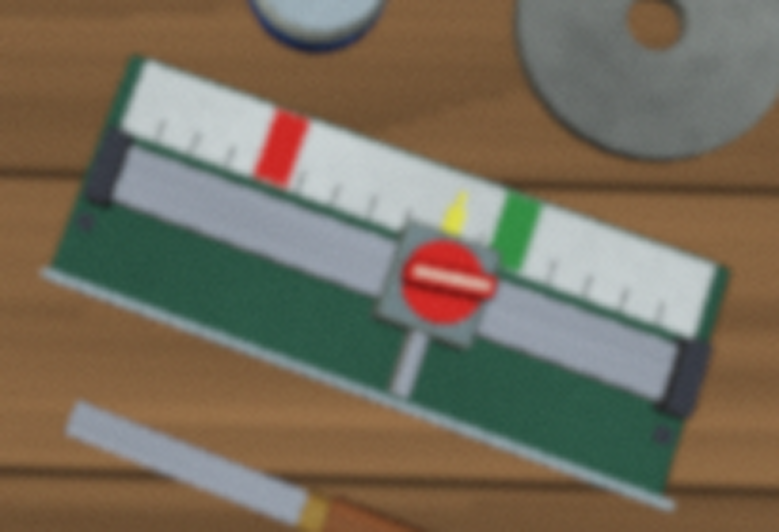

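The crop shows the bar's white line running from about (412,271) to (490,287) in crop pixels, nearly along the rail. The green patch is about 33 mm from the pointer along the gauge's -y. I'm moving to above the knob now.

Request:
{"fn": "play_rows", "kwargs": {
  "moves": [
    [[0,0,0,0.26,-0.23,0,50],[0,0,0,0.26,-0.23,0,50],[0,0,0,0.26,-0.23,0,50],[0,0,0,0.26,-0.23,0,50],[0,0,0,0.26,-0.23,0,50]]
  ],
  "newtons": 30
}}

```text
time: 0.52
tool_pos: [0.2894, -0.4952, 0.2305]
tcp_rot: [-3.106, -0.467, 0.0]
wrist_force: [0.6, 0.0, 0.5]
width: 0.588
grip_force: 0.0
```

Request:
{"fn": "play_rows", "kwargs": {
  "moves": [
    [[0,0,0,0.26,-0.23,0,50],[0,0,0,0.26,-0.23,0,50],[0,0,0,0.26,-0.23,0,50],[0,0,0,0.26,-0.23,0,50],[0,0,0,0.26,-0.23,0,50]]
  ]
}}

```text
time: 0.93
tool_pos: [0.3797, -0.347, 0.2308]
tcp_rot: [-3.106, -0.467, 0.001]
wrist_force: [-0.1, 0.4, 0.4]
width: 0.584
grip_force: 0.0
```

Request:
{"fn": "play_rows", "kwargs": {
  "moves": [
    [[0,0,0,0.26,-0.23,0,50],[0,0,0,0.26,-0.23,0,50],[0,0,0,0.26,-0.23,0,50],[0,0,0,0.26,-0.23,0,50],[0,0,0,0.26,-0.23,0,50]]
  ]
}}

```text
time: 1.35
tool_pos: [0.4701, -0.1988, 0.2309]
tcp_rot: [-3.106, -0.467, 0.001]
wrist_force: [1.2, -0.1, -1.0]
width: 0.583
grip_force: 0.0
```

Request:
{"fn": "play_rows", "kwargs": {
  "moves": [
    [[0,0,-0.23,0,0,0,50],[0,0,-0.23,0,0,0,50],[0,0,-0.23,0,0,0,50],[0,0,-0.23,0,0,0,50],[0,0,-0.23,0,0,0,50]]
  ]
}}

```text
time: 1.77
tool_pos: [0.4696, -0.2001, 0.2307]
tcp_rot: [-2.842, -1.338, 0.001]
wrist_force: [-0.6, -0.3, 0.1]
width: 0.586
grip_force: 0.0
```

Request:
{"fn": "play_rows", "kwargs": {
  "moves": [
    [[0,0,-0.23,0,0,0,50],[0,0,-0.23,0,0,0,50],[0,0,-0.23,0,0,0,50],[0,0,-0.23,0,0,0,50],[0,0,0,0,0,0,50]]
  ]
}}

```text
time: 2.18
tool_pos: [0.4695, -0.2004, 0.2308]
tcp_rot: [-2.465, -1.946, 0.001]
wrist_force: [0.6, -0.3, 0.1]
width: 0.585
grip_force: 0.0
```

```bash
cat >>m.py <<'E'
from scipy.spatial.transform import Rotation as Ro
def show(target=None,yaw=None):
    s=bot.read_state();R=Ro.from_rotvec(s["tcp_rot"]).as_matrix()
    print("t",s["time"],"p",s["tool_pos"].round(4),"xyaw",np.arctan2(R[1,0],R[0,0]).round(3),"z",R[:,2].round(3),"F",s["wrist_force"].round(1),"T",s["torque"].round(2),"grip",s["grip_force"],"w",round(s["width"]*85.4,1),"q6",s["q"][5].round(2))
    if target is not None: print("tool shift frac",((R.T@(np.array(target)-s["tool_pos"]))*10).round(3))
    if yaw is not None: print("turn z frac total",(-(yaw-np.arctan2(R[1,0],R[0,0]))/.5).round(3))
E
python3 - <<'E'
from m import *
show((.5175,-.1153,.231),1.37)
c=vision.read_camera("wrist");np.savez("w.npz",**c)
cv2.imwrite("pics/w1.png",c["image"][:,:,::-1])
c=np.load("top.npz");sub=c["image"][276:292,338:368]
h=cv2.cvtColor(sub,cv2.COLOR_RGB2HSV)
v,u=np.nonzero((h[...,1]<140)&(h[...,2]>140));u=u+338;v=v+276
print(list(zip(u,v)))
p=np.array([ray(c,a,b,.101) for a,b in zip(u,v)])
dd=np.hypot(*(p[:,:2]-[.517,-.116]).T);p=p[dd<.02]
q=cv2.fitLine(p[:,:2].astype(np.float32),cv2.DIST_HUBER,0,.001,.001).ravel();print(q,np.arctan2(q[1],q[0]),p.mean(0))
E
```

```text
t 2.1833 p [ 0.4695 -0.2004  0.2308] xyaw 1.337 z [-0.001  0.    -1.   ] F [ 0.6 -0.3  0.1] T [-0.05 -0.03  0.  ] grip 0.0 w 50.0 q6 -0.22
tool shift frac [ 0.939  0.27  -0.002]
turn z frac total -0.067
[(np.int64(338), np.int64(276)), (np.int64(359), np.int64(276)), (np.int64(343), np.int64(277)), (np.int64(360), np.int64(277)), (np.int64(342), np.int64(278)), (np.int64(360), np.int64(278)), (np.int64(361), np.int64(279)), (np.int64(344), np.int64(280)), (np.int64(345), np.int64(280)), (np.int64(346), np.int64(280)), (np.int64(347), np.int64(280)), (np.int64(348), np.int64(280)), (np.int64(361), np.int64(280)), (np.int64(344), np.int64(281)), (np.int64(345), np.int64(281)), (np.int64(346), np.int64(281)), (np.int64(347), np.int64(281)), (np.int64(348), np.int64(281)), (np.int64(349), np.int64(281)), (np.int64(350), np.int64(281)), (np.int64(351), np.int64(281)), (np.int64(352), np.int64(281)), (np.int64(353), np.int64(281)), (np.int64(362), np.int64(281)), (np.int64(344), np.int64(282)), (np.int64(345), np.int64(282)), (np.int64(346), np.int64(282)), (np.int64(347), np.int64(282)), 
[... 2085 characters left out ...]
nt64(365), np.int64(288)), (np.int64(366), np.int64(288)), (np.int64(367), np.int64(288)), (np.int64(365), np.int64(289)), (np.int64(366), np.int64(289)), (np.int64(367), np.int64(289)), (np.int64(342), np.int64(290)), (np.int64(363), np.int64(290)), (np.int64(364), np.int64(290)), (np.int64(365), np.int64(290)), (np.int64(366), np.int64(290)), (np.int64(367), np.int64(290)), (np.int64(343), np.int64(291)), (np.int64(360), np.int64(291)), (np.int64(363), np.int64(291)), (np.int64(364), np.int64(291)), (np.int64(365), np.int64(291)), (np.int64(366), np.int64(291)), (np.int64(367), np.int64(291))]
[ 0.19896188  0.98000723  0.5179268  -0.1177562 ] 1.3704978 [ 0.51834885 -0.11836682  0.101     ]
```

View pics/w1.png

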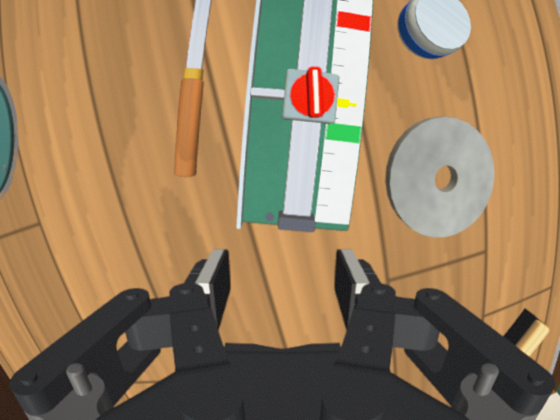

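The wrist view shows the knob at (314,94) with its bar close to in line with the tool, the pointer at (345,103) and the green patch at (343,132). The bar's yaw is 1.37, so the knob is at about 1.45 rad.

Request:
{"fn": "play_rows", "kwargs": {
  "moves": [
    [[0,0,-0.067,0.31,0.09,0,50],[0,0,0,0.31,0.09,0,50],[0,0,0,0.31,0.06,0,50],[0,0,0,0,0,0.3,50],[0,0,0,0,0,0.2,50]]
  ]
}}

```text
time: 2.65
tool_pos: [0.5143, -0.1133, 0.181]
tcp_rot: [2.435, 1.982, 0.002]
wrist_force: [-1.0, 0.3, -0.7]
width: 0.585
grip_force: 0.0
```

```bash
python3 - <<'E'
from m import *
c=np.load("top.npz"); print(ray(c,353.7,283,.101))
show((.5178,-.116,.075),1.37)
c=vision.read_camera("wrist")
cv2.imwrite("pics/w2.png",c["image"][:,:,::-1]);print(c["K"])
np.savez("w2.npz",**c)
E
```

```text
[ 0.51788905 -0.1163191   0.101     ]
t 2.65 p [ 0.5143 -0.1133  0.181 ] xyaw 1.367 z [ 0.002 -0.    -1.   ] F [-1.   0.3 -0.7] T [ 0.03  0.04 -0.02] grip 0.0 w 50.0 q6 -0.06
tool shift frac [-0.019  0.038  1.06 ]
turn z frac total -0.007
[[325.1922621    0.         282.00866483]
 [  0.         325.1922621  209.9578457 ]
 [  0.           0.           1.        ]]
```

View pics/w2.png

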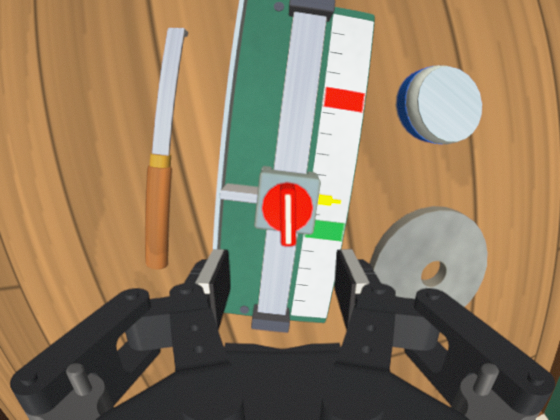

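The bar is at about (288,218), in line with the tool; the pointer tip is at (340,201) and the green patch at (325,231). I'll refine with the fisheye calibration.

```bash
cat >>m.py <<'E'
def fish(c,u,v,z):
    K=c["K"];x=(u-K[0,2])/K[0,0];y=(v-K[1,2])/K[1,1];r=np.hypot(x,y)+1e-9
    d=c["R"].T@np.array([x/r*np.sin(r),y/r*np.sin(r),np.cos(r)]);o=-c["R"].T@c["t"]
    return (o+d*(z-o[2])/d[2])[:2]
def fseg(c,n,lo,hi,box,z):
    u,v=seg(c,lo,hi,box);p=np.array([fish(c,a,b,z) for a,b in zip(u,v)])
    (ce,wh,an)=cv2.minAreaRect((p*1000).astype(np.float32))
    q=cv2.fitLine(p.astype(np.float32),cv2.DIST_HUBER,0,.001,.001).ravel()
    print(n,len(u),p.mean(0).round(4),np.round(ce,1),np.round(wh,1),"yaw",np.arctan2(q[1],q[0]).round(3));return p
E
python3 - <<'E'
from m import *
c=np.load("w2.npz")
g=fseg(c,"green",(50,140,100),(75,255,255),(300,215,350,245),.014).mean(0)
r=fseg(c,"red",(0,150,80),(8,255,255),(315,80,370,115),.014).mean(0)
y=fseg(c,"yel",(22,120,120),(35,255,255),(312,190,345,212),.019).mean(0)
b=fseg(c,"line",(0,0,180),(180,90,255),(280,192,296,244),.101).mean(0)
d=(r-g)/np.linalg.norm(r-g);print("yaw",np.arctan2(-d[0],d[1]),"green-pointer",d@(g-y),"green-bar",d@(g-b), "across",np.linalg.det([g-b,d]))
E
```

```text
green 495 [ 0.5508 -0.1598] [ 548.3 -158.6] [18.1 35.7] yaw -0.197
red 717 [ 0.5896 -0.0352] [589.8 -35.3] [18.3 36.7] yaw -0.326
yel 176 [ 0.5554 -0.1273] [ 557.4 -128. ] [ 9.9 22.2] yaw -0.334
line 253 [ 0.5175 -0.1146] [ 515.9 -113.9] [35.8  7.3] yaw 1.376
yaw -0.3019496666783272 green-pointer -0.03235419679249862 green-bar -0.03323759068977846 across 0.0451955978235687
```

Request:
{"fn": "play_rows", "kwargs": {
  "moves": [
    [[0,0,0,-0.015,0.035,0.35,50],[0,0,0,0,0,0.35,50],[0,0,0,0,0,0.2,40],[0,0,0,0,0,0.14,40],[0,0,0,0,0,0,40]]
  ]
}}

```text
time: 3.12
tool_pos: [0.513, -0.1164, 0.0737]
tcp_rot: [-2.434, -1.977, 0.007]
wrist_force: [-1.2, 0.1, 0.5]
width: 0.469
grip_force: 0.0
```

```bash
python3 - <<'E'
from m import *
show((.5177,-.1155,.075),1.373)
E
```

```text
t 3.1167 p [ 0.513  -0.1164  0.0737] xyaw 1.364 z [-0.007  0.002 -1.   ] F [-1.2  0.1  0.5] T [ 0.    0.01 -0.02] grip 0.0 w 40.0 q6 -0.06
tool shift frac [ 0.019  0.044 -0.013]
turn z frac total -0.017
```

Request:
{"fn": "play_rows", "kwargs": {
  "moves": [
    [[0,0,-0.015,0.02,0.045,-0.02,40],[0,0,0,0,0,0,40],[0,0,0,0,0,0,25],[0,0,0,0,0,0,14],[0,0,0,0,0,0,9]]
  ],
  "newtons": 30
}}

```text
time: 3.53
tool_pos: [0.5185, -0.1156, 0.0806]
tcp_rot: [-2.424, -1.991, 0.006]
wrist_force: [-9.8, 1.6, 10.1]
width: 0.132
grip_force: 32.4
```

Request:
{"fn": "play_rows", "kwargs": {
  "moves": [
    [[0,0,0,0,0,0,5],[0,0,0,0,0,0,5],[0,0,0,0,0,0,5]]
  ]
}}

```text
time: 3.78
tool_pos: [0.5185, -0.1156, 0.0806]
tcp_rot: [-2.425, -1.992, 0.006]
wrist_force: [-9.6, 1.6, 10.6]
width: 0.134
grip_force: 32.3
```

```bash
python3 - <<'E'
from m import *
show((.5177,-.1155,.075),1.373)
E
```

```text
t 3.7833 p [ 0.5185 -0.1156  0.0806] xyaw 1.375 z [-0.005  0.001 -1.   ] F [-9.6  1.6 10.6] T [0.28 1.62 0.18] grip 32.31311470270157 w 11.4 q6 -0.07
tool shift frac [-0.001 -0.008  0.056]
turn z frac total 0.005
```

Request:
{"fn": "play_rows", "kwargs": {
  "moves": [
    [[0,0,0,0,-0.01,-0.03,5],[0,0,-0.2,0,0,0,5],[0,0,-0.2,0,0,0,5],[0,0,-0.2,0,0,0,5],[0,0,-0.2,0,0,0,5]]
  ]
}}

```text
time: 4.2
tool_pos: [0.5183, -0.1155, 0.0809]
tcp_rot: [-1.977, -2.438, 0.002]
wrist_force: [-0.9, -1.0, -9.7]
width: 0.129
grip_force: 31.8
```

```bash
python3 - <<'E'
from m import *
show((.5177,-.1155,.081),2.62)
E
```

```text
t 4.2 p [ 0.5183 -0.1155  0.0809] xyaw 1.779 z [-0.003  0.001 -1.   ] F [-0.9 -1.  -9.7] T [-0.12  0.1  -0.05] grip 31.808114647865295 w 11.0 q6 -0.47
tool shift frac [ 0.001 -0.006 -0.001]
turn z frac total -1.682
```

Request:
{"fn": "play_rows", "kwargs": {
  "moves": [
    [[0,0,-0.22,0,0,0.015,5],[0,0,-0.22,0,0,0,5],[0,0,-0.22,0,0,0,5],[0,0,-0.22,0,0,0,5],[0,0,-0.22,0,0,0,5]]
  ]
}}

```text
time: 4.62
tool_pos: [0.5185, -0.1155, 0.0808]
tcp_rot: [-1.24, -2.883, 0.001]
wrist_force: [-3.9, 0.8, -0.5]
width: 0.134
grip_force: 33.0
```

Request:
{"fn": "play_rows", "kwargs": {
  "moves": [
    [[0,0,-0.22,0,0,0,5],[0,0,-0.22,0,0,0,5],[0,0,-0.14,0,0,0,5],[0,0,0,0,0,0,5]]
  ]
}}

```text
time: 4.95
tool_pos: [0.5186, -0.1154, 0.0807]
tcp_rot: [-0.815, -3.031, 0.0]
wrist_force: [-4.9, 1.5, -1.0]
width: 0.132
grip_force: 33.1
```

```bash
python3 - <<'E'
from m import *
show((.5183-.0103,-.1155-.0308,.081),2.62)
c=vision.read_camera("wrist")
cv2.imwrite("pics/w3.png",c["image"][:,:,::-1])
np.savez("w3.npz",**c)
E
```

```text
t 4.95 p [ 0.5186 -0.1154  0.0807] xyaw 2.616 z [-0.003  0.001 -1.   ] F [-4.9  1.5 -1. ] T [0.15 0.8  0.22] grip 33.11435580253601 w 11.2 q6 -1.31
tool shift frac [-0.063 -0.32  -0.003]
turn z frac total -0.007
```

View pics/w3.png

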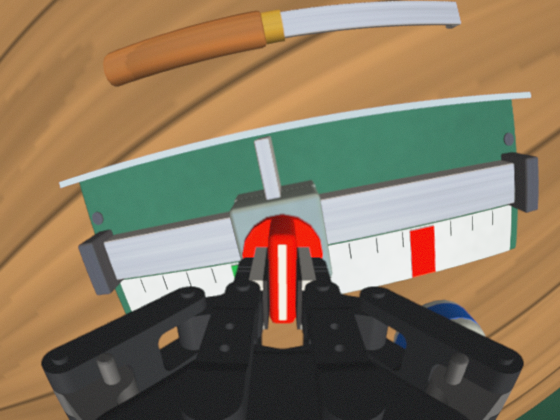

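The bar is held between the fingers at (283,285) and turned almost across the rail, so the clamp is loose. Now I'll slide the stop.

Request:
{"fn": "play_rows", "kwargs": {
  "moves": [
    [[0,0,0,-0.016,-0.08,0,5],[0,0,0,-0.016,-0.08,0,5],[0,0,0,-0.016,-0.08,0,5],[0,0,0,-0.016,-0.08,0,5],[0,0,0,0,0,0,5]]
  ]
}}

```text
time: 5.42
tool_pos: [0.5078, -0.1471, 0.0807]
tcp_rot: [-0.821, -3.029, 0.001]
wrist_force: [-5.3, -0.4, 0.7]
width: 0.132
grip_force: 33.3
```

```bash
python3 - <<'E'
from m import *
show((.5183-.0103,-.1155-.0308,.081),2.62)
c=vision.read_camera("top")
np.savez("top2.npz",**c)
s=vision.read_camera("side")
a=cv2.resize(c["image"][230:330,300:430],(520,400),interpolation=cv2.INTER_CUBIC)
cv2.imwrite("pics/t2.png",a[:,:,::-1]);cv2.imwrite("pics/s2.png",s["image"][:,:,::-1])
E
```

```text
t 5.4167 p [ 0.5078 -0.1471  0.0807] xyaw 2.612 z [-0.003  0.    -1.   ] F [-5.3 -0.4  0.7] T [-0.01  1.09  0.16] grip 33.252471685409546 w 11.3 q6 -1.37
tool shift frac [ 0.003  0.008 -0.003]
turn z frac total -0.015
```

View pics/s2.png

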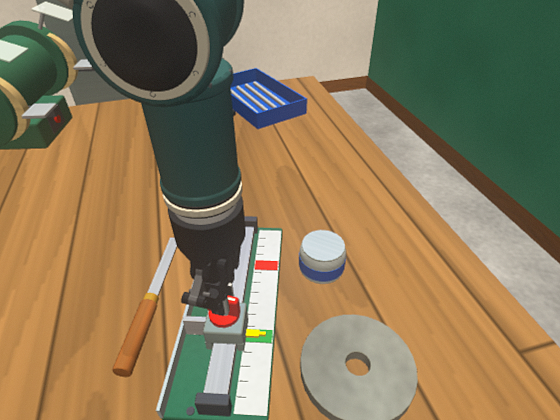

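The side view shows the yellow pointer (262,333) over the green patch (258,336). I'll measure the offset, then tighten.

```bash
python3 - <<'E'
from m import *
c=vision.read_camera("side")
d=np.array([.316,.949])
for n,lo,hi,z in [("g",(45,140,80),(75,255,255),.014),("y",(22,120,120),(33,255,255),.019)]:
    u,v=seg(c,lo,hi,(240,322,285,350));p=np.array([ray(c,a,b,z)[:2] for a,b in zip(u,v)])
    al=p@d;print(n,len(u),p.mean(0).round(4),al.min().round(4),al.max().round(4),"mean",al.mean().round(4))
s0=np.load("side.npz");u,v=seg(s0,(45,140,80),(75,255,255),(240,322,285,350));p=np.array([ray(s0,a,b,.014)[:2] for a,b in zip(u,v)])
al=p@d;print("g0",len(u),al.min(),al.max(),al.mean(),p.mean(0))
E
```

```text
g 158 [ 0.5517 -0.1627] 0.013 0.0318 mean 0.0199
y 133 [ 0.5423 -0.1563] 0.0165 0.0292 mean 0.0231
g0 308 0.013045416990238038 0.0322844088576439 0.02254089776348843 [ 0.54762814 -0.1585981 ]
```

Request:
{"fn": "play_rows", "kwargs": {
  "moves": [
    [[0,0,0.22,0,0,0,5],[0,0,0.22,0,0,0,5]]
  ]
}}

```text
time: 5.73
tool_pos: [0.5079, -0.1468, 0.0807]
tcp_rot: [-1.155, -2.918, 0.002]
wrist_force: [-5.8, -0.7, -0.2]
width: 0.13
grip_force: 33.3
```

Pointer within 1 mm of the patch's centre. Tightening.

Request:
{"fn": "play_rows", "kwargs": {
  "moves": [
    [[0,0,0.22,0,0,0,5],[0,0,0.22,0,0,0,5],[0,0,0.22,0,0,0,5],[0,0,0.22,0,0,0,5],[0,0,0.22,0,0,0,5]]
  ]
}}

```text
time: 6.15
tool_pos: [0.5078, -0.1468, 0.0808]
tcp_rot: [-1.904, -2.495, 0.004]
wrist_force: [-6.8, -1.1, 0.9]
width: 0.129
grip_force: 33.5
```

Request:
{"fn": "play_rows", "kwargs": {
  "moves": [
    [[0,0,0.22,0,0,0,5],[0,0,0.22,0,0,0,5],[0,0,0.22,0,0,0,5],[0,0,0.22,0,0,0,5],[0,0,0,0,0,0,5]]
  ]
}}

```text
time: 6.57
tool_pos: [0.5077, -0.1468, 0.0808]
tcp_rot: [-2.403, -2.02, 0.005]
wrist_force: [-6.6, -1.0, 2.0]
width: 0.131
grip_force: 33.4
```

```bash
python3 - <<'E'
from m import *
show((.508,-.1465,.081),1.37)
E
```

```text
t 6.5667 p [ 0.5077 -0.1468  0.0808] xyaw 1.398 z [-0.004 -0.    -1.   ] F [-6.6 -1.   2. ] T [-0.14  1.27 -0.01] grip 33.40322256088257 w 11.2 q6 -0.15
tool shift frac [ 0.004  0.003 -0.002]
turn z frac total 0.057
```

Now open the fingers and rise.

Request:
{"fn": "play_rows", "kwargs": {
  "moves": [
    [[0,0,0,0,0,0,25],[0,0,0,0,0,0,40],[0,0,0,0,0,-0.1,40],[0,0,0,0,0,-0.3,40],[0,0,0,0,0,-0.4,40]]
  ]
}}

```text
time: 6.98
tool_pos: [0.5075, -0.1459, 0.1593]
tcp_rot: [-2.395, -2.026, 0.004]
wrist_force: [0.4, 0.3, -0.4]
width: 0.47
grip_force: 0.0
```

Request:
{"fn": "play_rows", "kwargs": {
  "moves": [
    [[0,0,0,0,0,-0.3,40],[0,0,0,0,0,0,40],[0,0,0,0,0,0,40]]
  ]
}}

```text
time: 7.23
tool_pos: [0.5125, -0.1476, 0.1953]
tcp_rot: [2.393, 2.024, 0.007]
wrist_force: [-0.2, 0.8, 0.3]
width: 0.47
grip_force: 0.0
```

```bash
python3 - <<'E'
from m import *
show()
c=vision.read_camera("wrist")
cv2.imwrite("pics/w4.png",c["image"][:,:,::-1])
s=vision.read_camera("side");d=np.array([.316,.949])
for n,lo,hi,z in [("g",(45,140,80),(75,255,255),.014),("y",(22,120,120),(33,255,255),.019)]:
    u,v=seg(s,lo,hi,(240,322,285,350));p=np.array([ray(s,a,b,z)[:2] for a,b in zip(u,v)]);al=p@d
    print(n,len(u),al.min().round(4),al.max().round(4),al.mean().round(4))
E
```

```text
t 7.2333 p [ 0.5125 -0.1476  0.1953] xyaw 1.404 z [ 0.008 -0.003 -1.   ] F [-0.2  0.8  0.3] T [-0.    0.02 -0.03] grip 0.0 w 40.2 q6 -0.16
g 159 0.013 0.0318 0.0199
y 130 0.0166 0.0292 0.0233
```

View pics/w4.png

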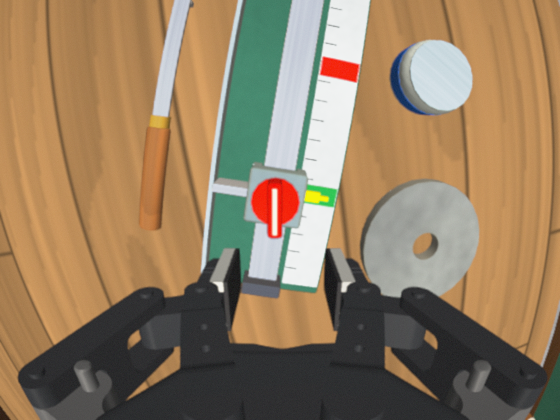

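The pointer (320,197) sits centred on the green patch. The bar (274,212) is back in line with the tool at about 1.42 rad, which is tight, and the gripper is clear of everything.

```bash
python3 -c "
from workcell import bot
print(bot.finish_job())"
```

```text
the job is handed in; nothing more can be done
None
```

The stop is clamped with its pointer about 1 mm from the centre of the green patch (side camera), the knob is at about 1.42 rad (tight), and the job is handed in; no verdict was returned.

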